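# Proof-pull a re-fixed pot lid handle

## Robot

A 6-joint arm with a two-finger parallel gripper is mounted at the origin on the work surface. World frame = base frame: x ahead of the robot, y to its left, z up, the work surface at z = 0. Lengths are in m, angles in rad, forces in N, time in s.
With the tool pointing down it reaches from about 0.375 to 0.975 m from the base axis. Payload 3.8 kg.
Tool frame: the origin (TCP) lies midway between the tips of the shut fingers; the grasp point (between the pads) lies 19 mm behind it; z points along the fingers, y is the line along which they close (so a half turn about z gives the same grasp; the last joint's range is limited). The gripper opens to 85 mm and grips with 20 to 120 N. Pads are 22 mm wide; open, the fingers measure 114 mm over their backs; the gripper's body (76 mm by 85 mm) begins 54 mm behind the grasp point. The pads swing forward as they close: fully open they stand 13 mm farther back than shut.
Start: joints at [-1.148, 0.264, 1.604, -0, 1.274, -0.037], TCP at [0.3, -0.605, 0.231] pointing down, gripper open.
Joint ranges: [-2.63, 2.63], [-0.94, 2.18], [0.31, 2.57], [-1.31, 4.45], [0, 2.66], [-2.55, 2.55]. Speed limits (rad/s): [2.57, 2.57, 3.14, 3.14, 3.14, 3.14].

## Interface

Orientations are given as a rotation vector (axis times angle).
In Python, from workcell import bot gives the robot as it stands.
- The arm moves only by the tool servo_tool, never from a script. Its argument "series" is a list of rows, each a list of 7 numbers: the shift along the world's x, y, z in units of 0.15 m (1.0 is 0.15 m), then the turn, a rotation vector about the world's x, y, z in units of 180 degrees (1.0 is 180 degrees), then the closure, from 0 (fully open) to 1 (shut). A call has 1 to 20 rows; each row is the pose to reach, as a shift and turn from the pose commanded when the call began, turning the shorter way round; what a row does not reach only later rows make up. A row lasts 1/10 s, in which the tool goes at most 50 mm and 8.59 degrees, less where a joint would pass 70% of its speed; a pose out of reach is approached as far as the arm can. A call with a number of a shift or a turn outside -1 to 1 is refused whole. A call with a gripper value outside its range is refused whole. The fingers move at their own pace and stop on an object; "newtons" is the grip in N (left out, the last holds). Time passes only in rows, so rows that repeat a pose let the fingers close. It gives the time, the measured TCP pose, the force, the opening and the grip force at its end, in the units of the state.
- bot.read_state(): the state, without advancing time (a new reading comes with each control period).
- bot.read_camera(name): name is "scene" or "top"; returns the picture (384x512x3 uint8, red, green, blue); there is no depth.
- bot.camera_info(name): a dict with "vertical_fov" (degrees; the focal length in pixels is half the picture's height over the tangent of half this angle, whatever the lens; pixels are square), "cx", "cy" (the principal point, pixels), "R" (3x3) and "t" (3): a world point X has camera coordinates R X + t. Camera axes: x right, y down, z forward; pixel columns grow to the right and rows downward; lengths in m; the calibration is good to about 2 mm. A picture is of the moment at which its call begins. camera_info takes no time and is no camera call.
- bot.finish_job(): hands the job in; it is judged then, once.
Trained networks look in the newest picture that a camera, given by its name, has taken for a name from the list of things; names that differ only in an ending like _2 or _b are one class to them, and where a whole thing is asked for, a point or a joint stands for the part that bears it (a point fixed in the world has none). Each returns a list of dicts, best first, with "score" (0 to 1); they miss things now and then, are a little off and sometimes report something else, mostly with a low value. They report only what shows in the picture. A call takes as long as a camera call.
- bot.recognise(target, camera): "box" ([left, top, right, bottom] as shares, 0 to 1, of the picture: columns of its width, rows of its height, round what is visible of it).
- bot.trace(target, camera): "mask" (384x512 bool, what is visible of it) and "box" ([left, top, right, bottom] as shares, 0 to 1, of the picture: columns of its width, rows of its height, round what is visible of it).
- bot.mark_of(target, camera): "at" ([row, column] as shares, 0 to 1, of the picture: columns of its width, rows of its height: a listed point, or the origin of a listed thing).
The state is a dict: "time": time; "q": joint angles; "joint_vel": joint speeds; "joint_torque": joint torques, N m; "tool_pos": TCP position; "tcp_rot": TCP orientation; "wrist_force": force on the tool from outside, world axes, zero at the start; "torque": the same for the moment, N m; "width": opening from 0.0 (shut) to 1.0 (fully open); "grip_force": force on a finger pad.
Only numpy, scipy, OpenCV 4.12 (cv2) and the standard library are available. Lean on these libraries where they do the work, as an engineer would, in place of code of your own. Each camera call takes 0.05 s, during which the arm holds its last target. There are 200 camera calls.

## Task

Three mended pot lids are clamped on spring proof stands on the bakery bench. Grip the arch-shaped handle at the middle of its bar and pull its lid straight up until the lid's pointer stands between the two ring marks on the stand's post, and hold it still there for about two seconds to prove the handle's joint, never pulling far past the upper mark. Then let the lid gently all the way down, let go, and leave the other two lids alone.

Things in the scene. Friction and masses are not known exactly. Their poses are not given: they have to be found in the camera images.
- arch_grip (a point): black plastic arch handle on a lid of 108 mm diameter. Top bar 76 mm long (own y), 12 wide (own x), 14 high, on two end legs (52 between). This point: bar centre, 110 mm above the bench at rest, 40 above the lid's top; z up. Its stand has a gauge post 115 mm high, 72 mm from it along own +y; the pointer is a dark tongue on the lid plate beside it. Pinch the bar across x, pull up.
- arch_lid (a joint): lift in m of the arch-handled lid on its stand = rise of the handle: 0 down at rest, stop at 0.070. Pull needed: 3 N weight plus a spring's 0.25 N per mm. Pointer level with the lower ring mark at 0.022 (8.5 N), with the upper at 0.042 (13.5 N), mid-way at 0.032 (11 N). Beyond 0.055 (17 N) the joint is over-strained. Let go while raised, it snaps down hard.
- ball_lid (a joint): lift of the lid with the round ball knob (black, 36 mm diameter), in m: 0 at rest (down). A bystander; its stand looks the same as that of the arch-handled lid. It must not be lifted.
- spool_lid (a joint): lift of the lid with the flared spool knob (black, flat top of 42 mm diameter, narrow waist), in m: 0 at rest (down). A bystander; its stand looks the same as that of the arch-handled lid. It must not be lifted.

How it is judged:
On the way:
1. the arch-handled lid is pulled up by the middle of its handle (grasp point within 25 mm of the bar's centre) and held still with the pointer between the marks (lift 22 to 42 mm) for 1.5 s (value of joint arch_lid between 0.022 and 0.042 m and velocity of joint arch_lid between -0.03 and 0.03 m/s and distance between the grasp point and arch_grip below 0.025 m), for 1.5 s.
At the end, for the whole second after the job is handed in: after the held pull the arch-handled lid is back down on its stand and the other two lids are down (each lift under 4 mm) (value of joint each of arch_lid, ball_lid, spool_lid below 0.004 m); the robot touches nothing.
It fails at once if the handle is over-strained (lift beyond 55 mm) (value of joint arch_lid above 0.055 m).
It fails at once if the lid is let snap down (falls faster than 0.45 m/s) (velocity of joint arch_lid below -0.45 m/s).
It fails at once if another lid is lifted by more than 8 mm (value of joint any of ball_lid, spool_lid above 0.008 m).
It also fails if it takes over 38 s, if anything falls off the work surface, if the arm or the gripper's body presses on something with over 40 N, if the wrist force passes 120 N, or if a joint passes its speed limit or range.

## Working session

There is one attempt and no reset: what is moved stays moved. The work goes in short steps, Python scripts to look and compute and a tool call to move; the robot and the scene stay as the last step left them, time stands still between calls to the robot, and variables do not carry over. Pictures are saved under pics/ and viewed, at most 10 in all, crops included, and the job is handed in when it is done.

Besides the shell and the picture viewer there is one more tool, called after ">>>" by a JSON object that holds its "op" and its "data", one argument or row to a line. servo_tool: Moves the arm, as the interface text tells. Shifts and turns lie within -1 to 1; 1 stands for 0.15 m of shift or 180 degrees of turn. Its arguments: {"type":"object","properties":{"series":{"type":"array","items":{"type":"array","items":{"type":"number"}}},"newtons":{"type":"number"}},"required":["series"]}

```bash
mkdir -p pics; cat > h.py <<'E'
import numpy as np,cv2
from workcell import bot
def ray(cam,at):
    i=bot.camera_info(cam);R=np.array(i["R"]);t=np.array(i["t"])
    f=192/np.tan(np.radians(i["vertical_fov"])/2)
    d=R.T@np.array([(at[1]*512-i["cx"])/f,(at[0]*384-i["cy"])/f,1]);return -R.T@t,d
def atz(cam,at,z):
    c,d=ray(cam,at);return c+d*(z-c[2])/d[2]
def save(cam,n):
    p=bot.read_camera(cam);cv2.imwrite(f"pics/{n}.png",p[:,:,::-1]);return p
E
python3 - <<'E'
from h import *
a=save("top","t0");b=save("scene","s0")
cv2.imwrite("pics/both.png",cv2.resize(np.vstack([a,b])[:,:,::-1],(400,600)) if 0 else np.vstack([a,b])[:,:,::-1][:600*2])
for c in("top","scene"):
    for n in("arch_grip","ball_lid","spool_lid"):
        for r in bot.mark_of(n,c)[:2]: print(c,n,r["score"],np.array(r["at"])*[384,512],atz(c,r["at"],.11 if n=="arch_grip" else .07))
    for r in bot.trace("arch_grip",c)[:1]:
        print(r["score"],np.array(r["box"])*[512,384,512,384]);np.save(c+"m.npy",r["mask"])
print(bot.read_state())
E
```

```text
top arch_grip 0.74 [200.7936 253.9008] [0.51583672 0.02365363 0.11      ]Traceback (most recent call last):
  File "<stdin>", line 6, in <module>
ValueError: it knows: arch_grip
```

View pics/t0.png

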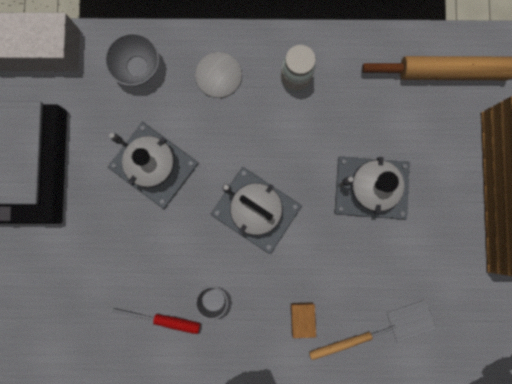

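View pics/s0.png

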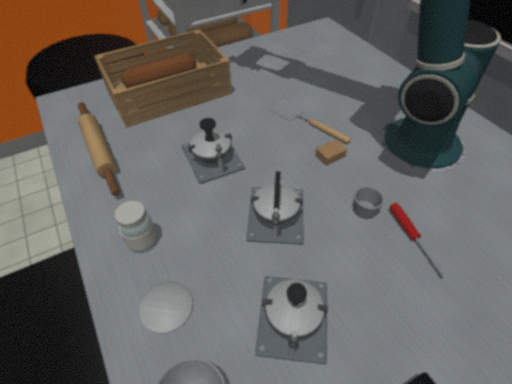

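The top view shows the arch bar running from about (240,196) to (272,219), with its post at about (227,189). The ball and spool lids are at (145,160) and (383,184). In the scene view the arch is at (277,190).

```bash
python3 - <<'E'
from h import *
p={}
bot.read_camera("top");bot.read_camera("scene")
for c in("top","scene"):
    for r in bot.mark_of("arch_grip",c)[:2]: print(c,r["score"],np.array(r["at"])*[384,512],atz(c,r["at"],.11)); p.setdefault(c,r["at"])
    for r in bot.trace("arch_grip",c)[:1]:
        m=r["mask"];ys,xs=np.nonzero(m);print("mask",r["score"],m.sum(),np.array(r["box"])*[512,384,512,384],cv2.minAreaRect(np.c_[xs,ys].astype(np.float32)))
img=bot.read_camera("top")
g=img[175:240,222:292].max(2)
d=(g<60).astype(np.uint8);n,l,s,ce=cv2.connectedComponentsWithStats(d)
for i in range(1,n):
    if s[i,4]>60:
        ys,xs=np.nonzero(l==i);rc=cv2.minAreaRect(np.c_[xs+222,ys+175].astype(np.float32));bx=cv2.boxPoints(rc)
        print(s[i],rc,[atz("top",(y/384,x/512),.117)[:2].round(4) for x,y in bx])
if len(p)==2:
    (c1,d1),(c2,d2)=[ray(c,p[c]) for c in p]
    k=np.linalg.lstsq(np.c_[d1,-d2],c2-c1,rcond=None)[0];print("tri",c1+k[0]*d1,c2+k[1]*d2)
print(atz("top",(189/384,227/512),.115))
s=bot.read_state();print(s["time"],s["tool_pos"],s["tcp_rot"],s["width"])
crop=np.hstack([cv2.resize(img[165:255,212:302],(400,400),interpolation=2),cv2.resize(bot.read_camera("scene")[160:250,232:322],(400,400),interpolation=2)])
cv2.imwrite("pics/c1.png",crop[:,:,::-1])
E
```

```text
top 0.75 [201.4848 254.9248] [0.51447003 0.0216089  0.11      ]
mask 0.57 2262 [231.7824 179.4048 281.8048 234.7008] ((255.5, 208.5), (53.0, 51.0), 90.0)
scene 0.69 [181.7088 277.0944] [0.49996003 0.01249615 0.11      ]
mask 0.74 1529 [249.088  167.808  301.9776 219.9936] ((276.7027587890625, 201.80917358398438), (44.463035583496094, 44.206024169921875), 46.73570251464844)
[ 18  21  32  25 211] ((255.73074340820312, 207.65382385253906), (37.442264556884766, 5.8243513107299805), 33.6900634765625) [array([0.5173, 0.0539]), array([0.527 , 0.0477]), array([ 0.4863, -0.014 ]), array([ 0.4767, -0.0076])]
[ 20  42  40  21 122] ((262.355712890625, 229.11309814453125), (14.980315208435059, 41.86805725097656), 76.67547607421875) [array([0.4643, 0.0501]), array([ 0.4837, -0.0299]), array([ 0.4551, -0.0366]), array([0.4358, 0.0431])]
tri [0.51322646 0.02156849 0.12716831] [0.50818835 0.02527977 0.12681211]
[0.53860384 0.07709574 0.115     ]
0.5 [ 0.2995362  -0.60489097  0.23125074] [-3.05890263e+00 -7.15925066e-01  6.22336865e-05] 1.0034915853256903
```

View pics/c1.png

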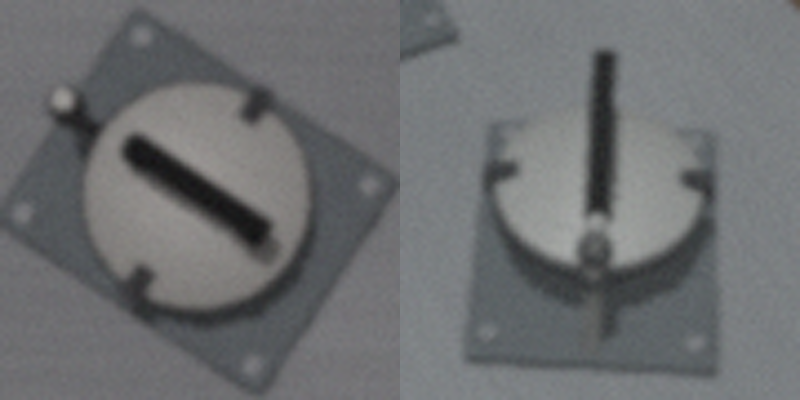

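>>> {"op": "servo_tool", "data": {
  "series": [
    [0.09,0.28,0,0,0,0.02,0],
    [0.18,0.56,0,0,0,0.04,0],
    [0.27,0.83,0,0,0,0.05,0]
  ]
}}

```text
time: 0.85
tool_pos: [0.3401, -0.4791, 0.2311]
tcp_rot: [-2.993, -0.955, -0.0]
wrist_force: [0.1, 0.5, -0.2]
width: 0.999
grip_force: 0.0
```

>>> {"op": "servo_tool", "data": {
  "series": [
    [0.09,0.28,0,0,0,0.02,0],
    [0.18,0.56,0,0,0,0.04,0],
    [0.27,0.83,0,0,0,0.05,0]
  ]
}}

```text
time: 1.15
tool_pos: [0.3808, -0.3542, 0.2315]
tcp_rot: [2.908, 1.188, 0.001]
wrist_force: [0.9, -0.3, 0.5]
width: 0.999
grip_force: 0.0
```

>>> {"op": "servo_tool", "data": {
  "series": [
    [0.09,0.28,0,0,0,0.02,0],
    [0.18,0.56,0,0,0,0.04,0],
    [0.27,0.83,0,0,0,0.05,0]
  ]
}}

```text
time: 1.45
tool_pos: [0.4213, -0.2297, 0.2317]
tcp_rot: [2.805, 1.412, 0.001]
wrist_force: [0.0, -0.6, -0.1]
width: 1.0
grip_force: 0.0
```

>>> {"op": "servo_tool", "data": {
  "series": [
    [0.09,0.28,0,0,0,0.01,0],
    [0.18,0.56,0,0,0,0.02,0],
    [0.27,0.83,0,0,0,0.02,0]
  ]
}}

```text
time: 1.75
tool_pos: [0.4619, -0.1051, 0.2318]
tcp_rot: [2.76, 1.498, 0.001]
wrist_force: [0.4, -0.7, 0.5]
width: 0.999
grip_force: 0.0
```

>>> {"op": "servo_tool", "data": {
  "series": [
    [0.09,0.28,0,0,0,0,0],
    [0.18,0.56,0,0,0,0,0],
    [0.27,0.83,0,0,0,0,0],
    [0.27,0.83,0,0,0,0,0],
    [0.27,0.83,0,0,0,0,0]
  ]
}}

```text
time: 2.25
tool_pos: [0.5021, 0.0183, 0.2313]
tcp_rot: [2.759, 1.501, -0.001]
wrist_force: [0.9, -1.0, 0.1]
width: 0.998
grip_force: 0.0
```

```bash
python3 - <<'E'
from h import *
from scipy.spatial.transform import Rotation as Ro
img=bot.read_camera("scene")
s=bot.read_state();M=Ro.from_rotvec(s["tcp_rot"]).as_matrix();print(s["time"],s["tool_pos"],M[:,2],np.degrees(np.arctan2(M[1,1],M[0,1])),s["wrist_force"])
print("scene bar", atz("scene",(189/384,277/512),.117),atz("scene",(171.5/384,277.8/512),.117),atz("scene",(208.5/384,276.4/512),.117))
crop=cv2.resize(img[100:250,177:377],(800,600),interpolation=2);cv2.imwrite("pics/c2.png",crop[:,:,::-1])
E
```

```text
2.3 [0.50181848 0.01741316 0.23123859] [-3.32745711e-04 -6.71907240e-04 -9.99999719e-01] -32.994625284800854 [-0.83878068  0.93643813 -0.82778335]
scene bar [0.51441823 0.0357779  0.117     ] [ 0.4861546  -0.00778321  0.117     ] [0.5427469  0.08053419 0.117     ]
```

View pics/c2.png

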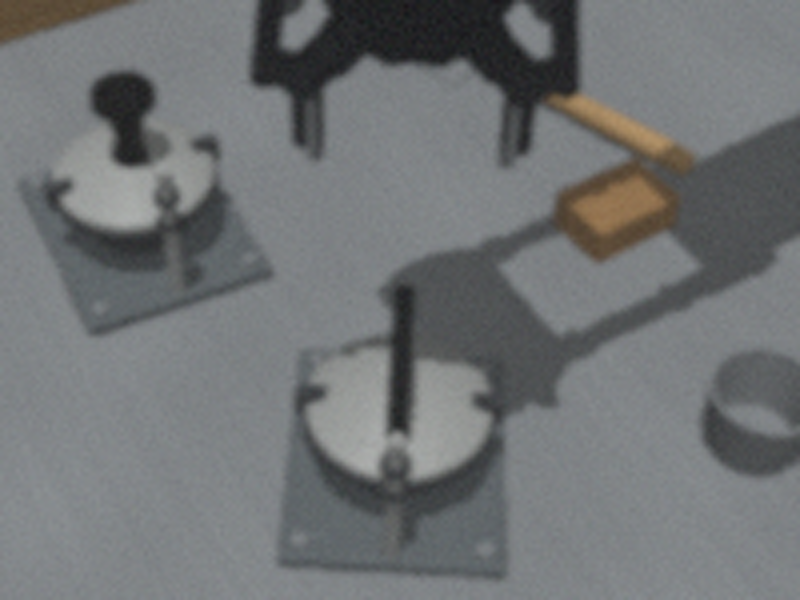

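The gripper is centred above the bar: its fingers are near columns 310 and 515, and the bar is near 400, lying straight across the closing line. The fit agrees from both views, so I'm going down.

>>> {"op": "servo_tool", "data": {
  "series": [
    [0,0.01,-0.2,0,0,0,0],
    [0,0.01,-0.4,0,0,0,0],
    [0,0.01,-0.6,0,0,0,0],
    [0,0.01,-0.75,0,0,0,0],
    [0,0.01,-0.85,0,0,0,0],
    [0,0.01,-0.93,0,0,0,0],
    [0,0.01,-0.93,0,0,0,0],
    [0,0.01,-0.93,0,0,0,0]
  ],
  "newtons": 60
}}

```text
time: 3.1
tool_pos: [0.5023, 0.0183, 0.0922]
tcp_rot: [2.762, 1.496, 0.0]
wrist_force: [0.5, 0.2, 0.5]
width: 1.002
grip_force: 0.0
```

>>> {"op": "servo_tool", "data": {
  "series": [
    [0,0,0,0,0,0,0.5],
    [0,0,0,0,0,0,0.7],
    [0,0,0,0,0,0,0.8],
    [0,0,0,0,0,0,0.9],
    [0,0,0,0,0,0,1],
    [0,0,0,0,0,0,1],
    [0,0,0,0,0,0,1],
    [0,0,0,0,0,0,1],
    [0,0,0,0,0,0,1],
    [0,0,0,0,0,0,1],
    [0,0,0,0,0,0,1],
    [0,0,0,0,0,0,1]
  ],
  "newtons": 60
}}

```text
time: 4.3
tool_pos: [0.5028, 0.0188, 0.0922]
tcp_rot: [2.761, 1.497, 0.002]
wrist_force: [3.4, -4.4, 2.5]
width: 0.127
grip_force: 61.8
```

```bash
python3 - <<'E'
from h import *
img=save("scene","s3")
s=bot.read_state();print(s["time"],s["tool_pos"],s["wrist_force"],s["torque"],s["width"],s["grip_force"])
crop=cv2.resize(img[120:240,197:357],(800,600),interpolation=2);cv2.imwrite("pics/c3.png",crop[:,:,::-1])
E
```

```text
4.35 [0.50284172 0.01884196 0.09223688] [ 4.07996129 -4.24881401  2.03968094] [-0.60269219 -0.50525692 -0.02259106] 0.12679887306523374 61.82728886604309
```

View pics/c3.png

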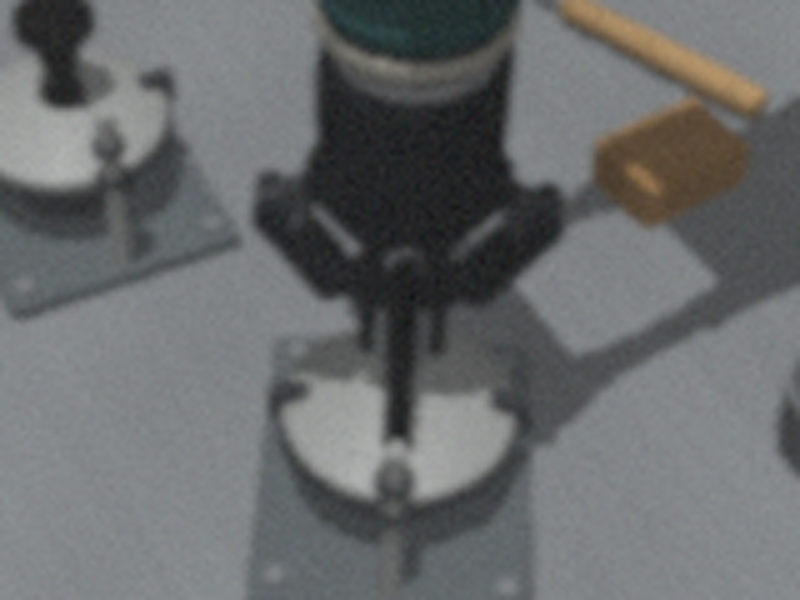

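The pads hold the bar (width 10.8 mm, 62 N) in the middle. I'll lift slowly by 32 mm.

>>> {"op": "servo_tool", "data": {
  "series": [
    [0,0,0.01,0,0,0,1],
    [0,0,0.03,0,0,0,1],
    [0,0,0.05,0,0,0,1],
    [0,0,0.07,0,0,0,1],
    [0,0,0.09,0,0,0,1],
    [0,0,0.11,0,0,0,1],
    [0,0,0.13,0,0,0,1],
    [0,0,0.15,0,0,0,1],
    [0,0,0.17,0,0,0,1],
    [0,0,0.19,0,0,0,1],
    [0,0,0.21,0,0,0,1],
    [0,0,0.21,0,0,0,1],
    [0,0,0.21,0,0,0,1]
  ],
  "newtons": 60
}}

```text
time: 5.65
tool_pos: [0.5028, 0.0189, 0.1218]
tcp_rot: [2.761, 1.497, 0.002]
wrist_force: [9.5, -4.4, -10.5]
width: 0.125
grip_force: 60.3
```

```bash
python3 - <<'E'
from h import *
img=save("scene","s4")
s=bot.read_state();print(s["time"],s["tool_pos"],s["wrist_force"],s["width"],s["grip_force"])
crop=cv2.resize(img[140:240,217:350],(800,600),interpolation=2);cv2.imwrite("pics/c4.png",crop[:,:,::-1])
E
```

```text
5.7 [0.50278671 0.01884085 0.12179448] [ 9.81745045 -4.20333228 -9.81398825] 0.12285268453321223 60.259782671928406
```

View pics/c4.png

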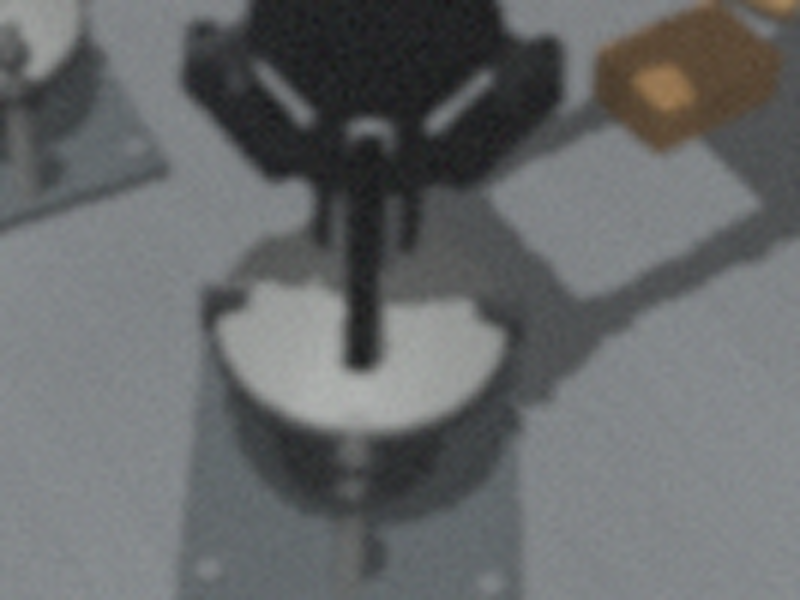

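The lid is up about 30 mm, and the force change of about 12 N fits that. The lid now hides the post's lower part at about (350,460). I'll hold for 2.2 s, then lower it slowly.

>>> {"op": "servo_tool", "data": {
  "series": [
    [0,0,0,0,0,0,1],
    [0,0,0,0,0,0,1],
    [0,0,0,0,0,0,1],
    [0,0,0,0,0,0,1],
    [0,0,0,0,0,0,1],
    [0,0,0,0,0,0,1],
    [0,0,0,0,0,0,1],
    [0,0,0,0,0,0,1],
    [0,0,0,0,0,0,1],
    [0,0,0,0,0,0,1],
    [0,0,0,0,0,0,1],
    [0,0,0,0,0,0,1],
    [0,0,0,0,0,0,1],
    [0,0,0,0,0,0,1],
    [0,0,0,0,0,0,1],
    [0,0,0,0,0,0,1],
    [0,0,0,0,0,0,1],
    [0,0,0,0,0,0,1],
    [0,0,0,0,0,0,1],
    [0,0,0,0,0,0,1]
  ]
}}

```text
time: 7.7
tool_pos: [0.5028, 0.0188, 0.1218]
tcp_rot: [2.761, 1.497, 0.002]
wrist_force: [9.7, -3.8, -11.0]
width: 0.126
grip_force: 60.3
```

>>> {"op": "servo_tool", "data": {
  "series": [
    [0,0,0,0,0,0,1],
    [0,0,0,0,0,0,1],
    [0,0,-0.02,0,0,0,1],
    [0,0,-0.04,0,0,0,1],
    [0,0,-0.06,0,0,0,1],
    [0,0,-0.08,0,0,0,1],
    [0,0,-0.1,0,0,0,1],
    [0,0,-0.12,0,0,0,1],
    [0,0,-0.14,0,0,0,1],
    [0,0,-0.16,0,0,0,1],
    [0,0,-0.18,0,0,0,1],
    [0,0,-0.19,0,0,0,1],
    [0,0,-0.2,0,0,0,1],
    [0,0,-0.21,0,0,0,1],
    [0,0,-0.21,0,0,0,1],
    [0,0,-0.21,0,0,0,1]
  ]
}}

```text
time: 9.3
tool_pos: [0.5029, 0.0189, 0.0923]
tcp_rot: [2.761, 1.497, 0.002]
wrist_force: [3.7, -3.9, 1.6]
width: 0.129
grip_force: 62.0
```

The force is back to its pre-lift value, so the lid is down. I'll open and then rise.

>>> {"op": "servo_tool", "data": {
  "series": [
    [0,0,0,0,0,0,0.7],
    [0,0,0,0,0,0,0.5],
    [0,0,0,0,0,0,0.3],
    [0,0,0,0,0,0,0],
    [0,0,0,0,0,0,0],
    [0,0,0,0,0,0,0],
    [0,0,0,0,0,0,0],
    [0,0,0,0,0,0,0]
  ]
}}

```text
time: 10.1
tool_pos: [0.502, 0.0191, 0.0918]
tcp_rot: [-2.762, -1.498, 0.0]
wrist_force: [0.4, 0.3, -0.1]
width: 1.001
grip_force: 0.0
```

>>> {"op": "servo_tool", "data": {
  "series": [
    [0,0,0.1,0,0,0,0],
    [0,0,0.3,0,0,0,0],
    [0,0,0.5,0,0,0,0],
    [0,0,0.7,0,0,0,0],
    [0,0,0.9,0,0,0,0],
    [0,0,0.9,0,0,0,0],
    [0,0,0.9,0,0,0,0]
  ]
}}

```text
time: 10.8
tool_pos: [0.5026, 0.0191, 0.2277]
tcp_rot: [2.761, 1.497, 0.003]
wrist_force: [-0.1, -0.4, -0.2]
width: 1.003
grip_force: 0.0
```

```bash
python3 - <<'E'
from h import *
img=save("scene","s5");s=bot.read_state();print(s["time"],s["tool_pos"],s["wrist_force"],s["width"])
E
```

```text
10.85 [0.50163894 0.01910499 0.22628351] [1.04187789 0.10302353 0.35511223] 0.9985514879651636
```

View pics/s5.png

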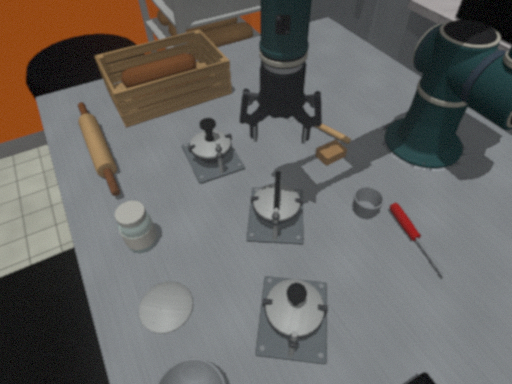

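All three lids are down: arch at (277,200), spool at (210,145), ball at (295,305). The gripper is clear at about (280,120).

```bash
python3 -c "
from workcell import bot
print(bot.finish_job())"
```

```text
the job is handed in; nothing more can be done
None
```

I pulled the arch-handled lid up about 30 mm, held it still for just over 2 s, lowered it gently and released it, left the other two lids alone, and handed the job in; no verdict was returned.

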